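# Square up a beer tap handle and lock it with its jam nut

## Task

Turn the short wooden handle of the bench-mounted beer tap until its broad faces look straight along the spout, then run the big hexagonal jam nut under it down (clockwise from above) onto the brass collar and tighten it until it is properly snug, so that the handle is locked. Do not force the nut, do not let the handle come out of square, and leave the glasses, cups and price stand round about as they are.

Things in the scene. Friction and masses are not known exactly. Their poses are not given: they have to be found in the camera images.
- stand: Fixed tap mount: dark steel plate 130 x 100 x 12 mm, round steel housing (dia. 47 mm, top 40 mm above the counter) on its middle. Origin on the counter on the housing's axis, the upright axis of collar, nut and handle too; z up. The spout, a pipe 17 to 21 mm thick, runs from the axis along the stand's -x for 66 mm, centre line 27 mm above the counter.
- handle: Handle: dark wooden paddle 12 mm thick (its own x), 34 mm wide (its own y), 30 mm tall, 85 to 115 mm above the counter, on a steel stud (dia. 20 mm) that runs down through the nut. Origin on the axis, 36 mm above the counter, z up. Square when its x lies along the stand's x, either way round.
- handle_grip (a point): Point on the axis in the paddle, 17 mm above its lower edge, with the handle's axes. The handle turns about the upright axis only, against a steady friction of about 0.8 N m, and stays where it is left. From any start the nearer square position can be reached. Turning it carries the nut round with it.
- nut: Hexagonal jam nut on the stud, 52 mm across flats, 20 mm tall; origin on the axis at its underside, z up; flats face its own x and every 60 degrees. Its underside starts 56 to 57.5 mm above the counter. Turned clockwise from above relative to the handle it sinks 2.4 mm per rad, onto the brass collar (dia. 39 mm), 1 to 8 mm below it: the collar's height differs each time and is not reported.
- nut_mid (a point): Point on the nut's axis at half its height, with the nut's axes. Free running takes about 0.3 N m (friction, either way, also at rest). Once the nut bears on the collar the torque climbs by about 0.65 N m per rad (0.0024 N m per N of clamping). Snug: 0.15 to 0.3 N m above free running, read the same way. Over 0.35 N m (150 N) above, it is forced. It stays tight when released.
- tumbler_l: Upturned glass tumbler, diameter 68 mm, 88 mm tall, a bystander on the left of the stand. Origin under its centre.
- tumbler_r: Upturned glass tumbler, diameter 69 mm, 88 mm tall, a bystander on the right of the stand. Origin under its centre.
- cup_stack: Stack of clear cups, diameter 82 mm, 114 mm tall, a bystander on the right of the stand. Origin under its centre.
- price_stand: Small acrylic price stand 30 x 70 x 45 mm, a bystander behind the stand. Origin under its centre.

How it is judged:
On the way, in this order (a step that is already met when the one before it is completed fails the run):
1. the handle is square to the spout (within 0.14 rad) while the nut is still clear of the collar (angle between the x axis of handle and the x axis of stand, either way round below 0.14 rad and contact force between nut and collar_c0 below 1 N), for 0.2 s.
2. the nut bears on the collar with more than 50 N (contact force between nut and collar_c0 above 50 N), for 0.2 s.
At the end, for the whole second after the job is handed in: The handle is square to the spout within 0.14 rad (8 degrees), either way round, and the jam nut, at rest, clamps the collar with more than 50 N (angle between the x axis of handle and the x axis of stand, either way round below 0.14 rad and contact force between nut and collar_c0 above 50 N and angular speed of nut below 0.1 rad/s); the robot touches nothing.
It fails at once if the nut is forced: it clamps the collar with more than 150 N (contact force between nut and collar_c0 above 150 N).
It fails at once if a bystander is shifted by more than 30 mm (distance of any of tumbler_l, tumbler_r, cup_stack, price_stand from where it was at the start of the episode above 0.03 m).
It also fails if it takes over 72 s, if anything falls off the work surface, if the arm or the gripper's body presses on something with over 40 N, if the wrist force passes 120 N, or if a joint passes its speed limit or range.

## Robot

A 7-joint arm with a two-finger parallel gripper is mounted at the origin on a cart in front of the work surface, level with it; the furniture and walls round the work are solid. World frame = base frame: x ahead of the robot, y to its left, z up, the work surface at z = 0. Lengths are in m, angles in rad, forces in N, time in s.
With the tool pointing down it reaches from about 0.4 to 0.85 m from the base axis. Payload 10.4 kg.
Tool frame: the origin (TCP) lies midway between the tips of the shut fingers; the grasp point (between the pads) lies 19 mm behind it; z points along the fingers, y is the line along which they close (so a half turn about z gives the same grasp; the last joint's range is limited). The gripper opens to 87 mm and grips with 3 to 60 N. Pads are 19 mm wide; open, the fingers measure 117 mm over their backs; the gripper's body (75 mm by 190 mm) begins 51 mm behind the grasp point.
Start: joints at [1.239, 0.332, -0.065, 1.46, 0.022, 1.35, -0.088], TCP at [0.19, -0.595, 0.195] pointing down, gripper open.
Joint ranges: [-2.6, 2.6], [-0.5, 2.12], [-1.47, 1.34], [0.16, 2.42], [-1.27, 4.41], [0.06, 2.06], [-2.6, 2.6]. Speed limits (rad/s): [2.22, 2.22, 2.79, 2.79, 3.14, 3.14, 3.14].

## Interface

Orientations are given as a unit quaternion [x, y, z, w].
In Python, from bench import r gives the robot as it stands.
- The arm moves only by the tool move_arm, never from a script. Its argument "targets" is a list of rows, each a list of 3 entries, a list of its own where there are three numbers: the shift along the tool's x, y, z in cm, then the turn, a rotation vector about the tool's x, y, z in rad, then the opening in per cent of the stroke, from 0 (shut) to 100 (fully open). In form: [[[x, y, z], [wx, wy, wz], gripper], ...]. A call has 1 to 20 rows; each row shifts and turns the commanded pose from where the row before left it, along the tool's axes as they then stand; what a row does not reach is not made up. A row lasts 1/8 s, in which the tool goes at most 62.5 mm and 10.7 degrees, less where a joint would pass 70% of its speed; a pose out of reach is approached as far as the arm can. A call with a gripper value outside its range is refused whole. The fingers move at their own pace and stop on an object; "grip_force" is the grip in N (left out, the last holds). Time passes only in rows, so rows that do not move let the fingers close. It gives the time, the measured TCP pose, the force, the opening and the grip force at its end, in the units of the state.
- r.read_state(): the state, without advancing time (a new reading comes with each control period).
- r.camera(name): name is "scene" or "top" or "wrist"; returns a dict with "image" (384x512x3 uint8, blue, green, red), "vertical_fov" (degrees; the focal length in pixels is half the picture's height over the tangent of half this angle, whatever the lens; pixels are square), "cx", "cy" (the principal point, pixels), "cam_to_world" (4x4, takes a point from camera to world coordinates). Camera axes: x right, y down, z forward; pixel columns grow to the right and rows downward; lengths in m; the calibration is good to about 2 mm. A picture is of the moment at which its call begins. There is no depth.
- r.close_job(): hands the job in; it is judged then, once.
The state is a dict: "time": time; "joint_positions": joint angles; "joint_vel": joint speeds; "joint_torque": joint torques, N m; "ee_pos": TCP position; "eef_rot": TCP orientation; "ft_force": force on the tool from outside, world axes, zero at the start; "torque": the same for the moment, N m; "width": finger opening in m; "grip_force": force on a finger pad.
Only numpy, scipy, OpenCV 4.12 (cv2) and the standard library are available. Lean on these libraries where they do the work, as an engineer would, in place of code of your own. Each camera call takes 0.05 s, during which the arm holds its last target. There are 200 camera calls.

## Working session

There is one attempt and no reset: what is moved stays moved. The work goes in short steps, Python scripts to look and compute and a tool call to move; the robot and the scene stay as the last step left them, time stands still between calls to the robot, and variables do not carry over. Pictures are saved under pics/ and viewed, at most 10 in all, crops included, and the job is handed in when it is done.

Besides the shell and the picture viewer there is one more tool, called after "Emit:" in YAML: its name, and indented under it one key for each argument. move_arm: Moves the arm, as the interface text tells. Its arguments: {"type":"object","properties":{"targets":{"type":"array"},"grip_force":{"type":"number"}},"required":["targets"]}

```bash
mkdir -p pics; ls; python3 - <<'E'
from bench import r
import cv2,numpy as np
s=r.read_state();print(s)
ims=[]
for n in("scene","top"):
    c=r.camera(n);cv2.imwrite(f"pics/{n}0.png",c["image"]);print(n,c["vertical_fov"],c["cx"],c["cy"],np.round(c["cam_to_world"],3).tolist())
E
```

```text
pics
{'time': 0.0, 'joint_positions': array([ 1.23942161,  0.33285077, -0.06469752,  1.46095579,  0.02161152,
        1.34987324, -0.08850027]), 'joint_vel': array([ 4.07070611e-04,  5.49049281e-04,  4.66538911e-04, -1.37135605e-03,
        1.01188991e-03,  1.20995098e-03, -2.15403770e-05]), 'joint_torque': array([-4.63382603e-04, -6.23257971e+01,  2.42952886e-02, -3.89890766e+01,
       -6.14899141e-02,  3.99328151e-02,  1.22883571e-04]), 'ee_pos': array([ 0.18979114, -0.59504276,  0.19416022]), 'eef_rot': array([ 9.88104055e-01,  1.53785219e-01, -1.44684073e-04, -6.80411658e-04]), 'ft_force': array([0.02763519, 0.64492046, 0.15895691]), 'torque': array([-0.00962416,  0.02135642, -0.00357297]), 'grip_force': 0.0, 'width': 0.08702222255956374}
scene 55.20227809880674 258.32702653595976 199.54908440872697 [[-0.859, -0.294, 0.42, 0.185], [-0.512, 0.477, -0.714, 0.658], [0.01, -0.828, -0.56, 0.573], [0.0, 0.0, 0.0, 1.0]]
top 46.56556170560854 262.4664913466296 198.0710370939777 [[0.022, -0.994, 0.104, 0.422], [-1.0, -0.024, -0.012, 0.043], [0.015, -0.104, -0.994, 1.162], [0.0, 0.0, 0.0, 1.0]]
```

View pics/scene0.png

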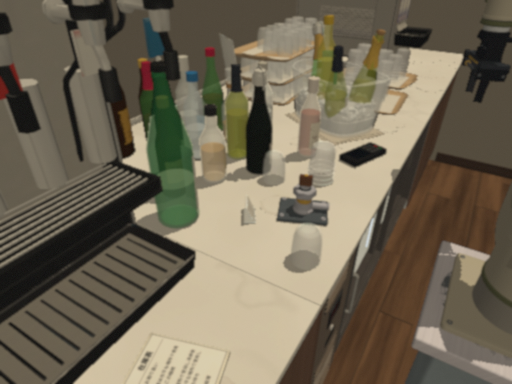

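View pics/top0.png

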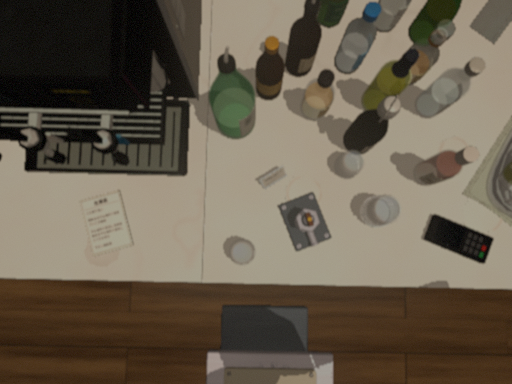

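The scene view shows the tap on its plate at about (303,205). In the top view the plate is at (304,221) with the spout running down-right towards (318,240). Tumblers are at (241,251) and (348,163), cups at (380,209) and the price stand at (270,177). I'll enlarge both next.

```bash
cat > h.py <<'E'
import numpy as np,cv2
def ray(c,u,v):
    f=192/np.tan(np.radians(c["vertical_fov"])/2);T=np.array(c["cam_to_world"])
    d=T[:3,:3]@np.array([(u-c["cx"])/f,(v-c["cy"])/f,1]);return T[:3,3],d
def onz(c,u,v,z):
    o,d=ray(c,u,v);return o+d*(z-o[2])/d[2]
def proj(c,p):
    f=192/np.tan(np.radians(c["vertical_fov"])/2);T=np.array(c["cam_to_world"])
    q=T[:3,:3].T@(np.asarray(p)-T[:3,3]);return np.array([c["cx"]+f*q[0]/q[2],c["cy"]+f*q[1]/q[2]])
E
python3 - <<'E'
from bench import r
from h import *
a=cv2.imread("pics/top0.png")[180:260,265:345];b=cv2.imread("pics/scene0.png")[165:235,265:345]
cv2.imwrite("pics/crop0.png",np.hstack([cv2.resize(a,(400,400),interpolation=2),cv2.resize(b,(400,400),interpolation=2)]))
c=r.camera("top")
for n,u,v,z in [("plate",304.5,221,.012),("tl",241,251,.088),("tr",348,163,.088),("cups",382,208,.114),("price",271,177,.03),("dark edge",304,278,0)]: print(n,onz(c,u,v,z).round(3))
E
```

```text
plate [ 0.486 -0.081  0.012]
tl [0.406 0.078 0.088]
tr [ 0.626 -0.177  0.088]
cups [ 0.515 -0.253  0.114]
price [0.595 0.009 0.03 ]
dark edge [ 0.34  -0.083  0.   ]
```

View pics/crop0.png

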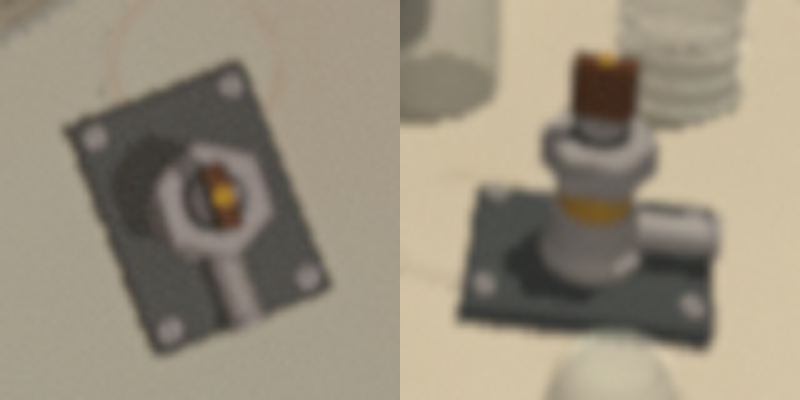

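The left crop shows the plate corners at about (238,62), (66,130), (157,355) and (330,287), and the spout leaving downwards. The paddle runs (205,168)–(232,228), so its width lies roughly along the spout. Next I'll work out the move to get above it.

```bash
cat >> h.py <<'E'
from scipy.spatial.transform import Rotation as R
def plan(s,p,yaw_y):
    """shift (cm, tool axes) and turn about tool z to bring TCP to p, tool y along world yaw (mod pi)"""
    q=R.from_quat(s["eef_rot"]);y=q.apply([0,1,0]);cur=np.arctan2(y[1],y[0])
    d=(yaw_y-cur+np.pi/2)%np.pi-np.pi/2
    z=q.apply([0,0,1]);tilt=q.inv().apply(np.cross(z,[0,0,-1]))
    print("shift cm",(q.inv().apply(np.asarray(p)-s["ee_pos"])*100).round(2),"turn z",round(-d,3),"tilt fix",tilt.round(4),"yaw_y",round(cur,3))
E
python3 - <<'E'
from bench import r
from h import *
c=r.camera("top")
P=[onz(c,265+u/5,180+v/5,.012) for u,v in[(238,62),(66,130),(157,355),(330,287)]]
a,b,d,e=P
print(np.linalg.norm(a-b),np.linalg.norm(b-d),np.linalg.norm(d-e),np.mean(P,0))
x=(a+b-d-e);print("stand yaw",np.arctan2(x[1],x[0]))
p=onz(c,265+205/5,180+168/5,.115);q=onz(c,265+232/5,180+228/5,.115);w=p-q;print("paddle",np.linalg.norm(w),np.arctan2(w[1],w[0]),(p+q)/2)
nu=onz(c,265+215/5,180+202/5,.077);print(nu)
s=r.read_state();m=np.mean(P,0);plan(s,[m[0],m[1],.24],np.arctan2(w[1],w[0])+np.pi/2);print(s["joint_positions"])
E
```

```text
0.0964026796215631 0.12456589308955267 0.0959342682739096 [ 0.48411141 -0.08097026  0.012     ]
stand yaw 0.40079542079562364
paddle 0.03082190115062445 0.43680384110956616 [ 0.4834318  -0.07958956  0.115     ]
[ 0.48365415 -0.08236222  0.077     ]
shift cm [ 43.66 -40.05  -4.52] turn z -0.128 tilt fix [-0.0009  0.     -0.    ] yaw_y -1.262
[ 1.23941961  0.33264692 -0.06472853  1.46058918  0.02159905  1.34992956
 -0.08847712]
```

Emit:
move_arm:
  targets:
    - [[0,0,-4.5],[0,0,0],100]
    - [[3.1,-2.86,0],[0,0,0],100]
    - [[3.1,-2.86,0],[0,0,0],100]
    - [[3.1,-2.86,0],[0,0,0],100]
    - [[3.1,-2.86,0],[0,0,0],100]
    - [[3.1,-2.86,0],[0,0,0],100]
    - [[3.1,-2.86,0],[0,0,0],100]
    - [[3.1,-2.86,0],[0,0,0],100]
    - [[3.1,-2.86,0],[0,0,0],100]
    - [[3.1,-2.86,0],[0,0,0],100]
    - [[3.1,-2.86,0],[0,0,0],100]
    - [[3.1,-2.86,0],[0,0,0],100]
    - [[3.1,-2.86,0],[0,0,0],100]
    - [[3.1,-2.86,0],[0,0,0],100]
    - [[3.1,-2.86,0],[0,0,0],100]
    - [[0,0,0],[0,0,0],100]

```text
time: 2.2
ee_pos: [0.4826, -0.0787, 0.2399]
eef_rot: [0.988, 0.157, 0.0, -0.001]
ft_force: [-0.3, -0.5, -0.3]
width: 0.0871
grip_force: 0.0
```

```bash
python3 - <<'E'
from bench import r
from h import *
c=r.camera("wrist");cv2.imwrite("pics/w1.png",c["image"]);s=r.read_state()
print(s["time"],s["ee_pos"],s["joint_positions"],np.round(c["cam_to_world"],3).tolist())
print(proj(c,[.484,-.081,.012]),proj(c,[.484,-.081,.115]))
E
```

```text
2.25 [ 0.48192046 -0.08101065  0.23979862] [ 0.66409363  0.04373489 -0.60194788  1.71226964  0.02497903  1.39360611
 -1.20104949] [[0.31, -0.914, -0.263, 0.555], [-0.951, -0.298, -0.085, -0.056], [-0.001, 0.276, -0.961, 0.429], [0.0, 0.0, 0.0, 1.0]]
[255.28860717 166.36090174] [255.7704878  182.19444335]
```

View pics/w1.png

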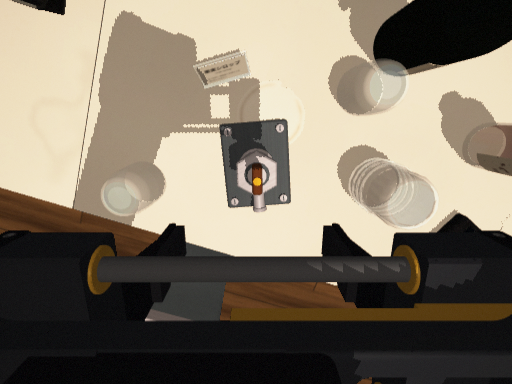

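The wrist view shows the plate at about (256,163), the paddle at (257,178) seen end on along the spout, the nut around (256,172), and tumblers and cups well clear. I'll measure the orientations by mask.

```bash
python3 - <<'E'
from bench import r
from h import *
c=r.camera("wrist");im=c["image"]
cv2.imwrite("pics/w1c.png",cv2.resize(im[110:220,210:305],None,fx=5,fy=5,interpolation=2))
hsv=cv2.cvtColor(im,cv2.COLOR_BGR2HSV)
roi=np.zeros(im.shape[:2],np.uint8);roi[110:220,210:305]=1
m=((hsv[...,1]>120)&(roi>0)&((hsv[...,0]<25)|(hsv[...,0]>170))).astype(np.uint8)
n,l,st,ce=cv2.connectedComponentsWithStats(m);print(st[1:],ce[1:])
i=1+st[1:,4].argmax();pts=cv2.findContours((l==i).astype(np.uint8),0,1)[0][0]
print(cv2.minAreaRect(pts),cv2.boxPoints(cv2.minAreaRect(pts)))
pl=((hsv[...,2]<90)&(hsv[...,1]<110)&(roi>0)).astype(np.uint8)
pl=cv2.morphologyEx(pl,cv2.MORPH_OPEN,np.ones((3,3)))
pts=max(cv2.findContours(pl,0,1)[0],key=cv2.contourArea);B=cv2.boxPoints(cv2.minAreaRect(pts));print(B)
W=np.array([onz(c,u,v,.012) for u,v in B]);print(W.round(4),W.mean(0))
for i in range(4):
  e=W[(i+1)%4]-W[i];print(np.linalg.norm(e),np.arctan2(e[1],e[0]))
E
```

```text
[[250 162  11  31 285]] [[254.80350877 177.04561404]]
((254.84527587890625, 177.06076049804688), (30.273887634277344, 9.670825004577637), 86.98721313476562) [[249.22096 162.19888]
 [258.87842 161.69058]
 [260.4696  191.92264]
 [250.81213 192.43094]]
[[217.51726 123.20691]
 [276.93796 118.25519]
 [283.86902 201.42761]
 [224.4483  206.37933]]
[[ 0.5265 -0.0118  0.012 ]
 [ 0.5595 -0.0915  0.012 ]
 [ 0.4441 -0.1432  0.012 ]
 [ 0.4076 -0.0569  0.012 ]] [ 0.48441542 -0.07585575  0.012     ]
0.08622391672496905 -1.1783118603766154
0.1264394558859942 -2.7201717798573855
0.09370736420611325 1.9703460135839348
0.12710608549193658 0.3624033555703812
```

View pics/w1c.png

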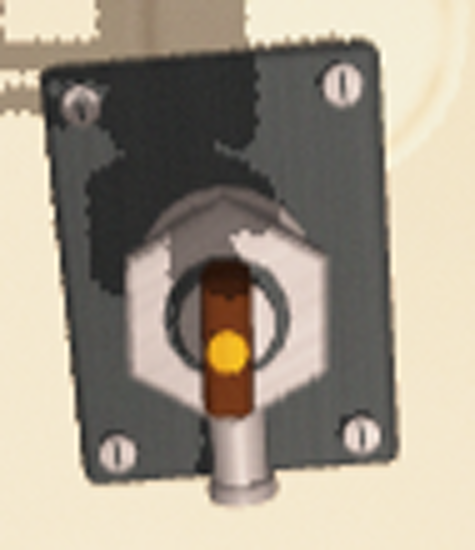

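The enlarged wrist crop shows plate corners at about (42,72), (375,40), (397,460) and (88,485). The paddle's top face runs v 294–412 at u 203–253 with a yellow cap at (228,352). Nut side flats are at u≈129 and 326.

```bash
python3 - <<'E'
from bench import r
from h import *
c=r.camera("wrist")
g=lambda u,v,z:onz(c,210+u/5,110+v/5,z)
def yaw(a,b):
    e=b-a;return np.linalg.norm(e).round(4),np.arctan2(e[1],e[0]).round(3)
C=[g(*p,.012) for p in[(42,72),(375,40),(397,460),(88,485)]]
print("plate",yaw(C[0],C[1]),yaw(C[3],C[0]),yaw(C[2],C[1]),yaw(C[3],C[2]),np.mean(C,0))
print("paddle",yaw(g(204,412,.115),g(202.5,294,.115)),yaw(g(253,412,.115),g(253,294,.115)),g(228,352,.115))
print("nut",yaw(g(133,378,.077),g(127,250,.077)),yaw(g(325,370,.077),g(327,262,.077)))
S=[g(83,105,.012),g(342,87,.012),g(361,436,.012),g(119,455,.012)]
print("screws",yaw(S[3],S[0]),yaw(S[2],S[1]),np.mean(S,0))
print("spout end",g(242,490,.027))
a=np.array(g(242,490,.027))[:2];
s=r.read_state();print(s["joint_positions"][6]);plan(s,[.484,-.081,.083],.41+np.pi/2)
E
```

```text
plate (np.float64(0.0967), np.float64(-1.168)) (np.float64(0.1267), np.float64(0.39)) (np.float64(0.1274), np.float64(0.395)) (np.float64(0.0975), np.float64(-1.176)) [ 0.48521514 -0.08389293  0.012     ]
paddle (np.float64(0.028), np.float64(0.319)) (np.float64(0.028), np.float64(0.317)) [ 0.48477075 -0.08394201  0.115     ]
nut (np.float64(0.0335), np.float64(0.339)) (np.float64(0.0283), np.float64(0.313))
screws (np.float64(0.1074), np.float64(0.388)) (np.float64(0.1063), np.float64(0.39)) [ 0.48414783 -0.08447307  0.012     ]
spout end [ 0.42576845 -0.10813234  0.027     ]
-1.2007591858798325
shift cm [ 0.33 -0.12 15.68] turn z -0.102 tilt fix [0.0002 0.0006 0.    ] yaw_y -1.263
```

Stand yaw is about 0.392 and the axis is at (0.4845,-0.0835). The paddle's x is at -1.253, so square is about 1.5 rad clockwise from here. The tool is already aligned with the paddle, so I'll descend and grip.

Emit:
move_arm:
  targets:
    - [[0.3,0.13,3],[0,0,0],60]
    - [[0,0,4],[0,0,0],60]
    - [[0,0,4],[0,0,0],60]
    - [[0,0,3],[0,0,0],60]
    - [[0,0,1.6],[0,0,0],60]
    - [[0,0,0],[0,0,0],60]

```text
time: 3.1
ee_pos: [0.4844, -0.0831, 0.0835]
eef_rot: [0.988, 0.153, -0.001, -0.0]
ft_force: [0.5, 0.2, 0.2]
width: 0.0528
grip_force: 0.0
```

Emit:
move_arm:
  targets:
    - [[0,0,0],[0,0,0],0]
    - [[0,0,0],[0,0,0],0]
    - [[0,0,0],[0,0,0],0]
    - [[0,0,0],[0,0,0],0]
    - [[0,0,0],[0,0,0],0]
    - [[0,0,0],[0,0,0],0]
  grip_force: 60

```text
time: 3.85
ee_pos: [0.4849, -0.082, 0.084]
eef_rot: [0.988, 0.154, -0.0, -0.0]
ft_force: [-1.8, 1.8, 3.1]
width: 0.0104
grip_force: 60.0
```

```bash
python3 - <<'E'
from bench import r
from h import *
s=r.read_state();print(s);plan(s,[.4845,-.0835,.083],.318+np.pi/2)
E
```

```text
{'time': 3.85, 'joint_positions': array([ 0.63394853,  0.18843326, -0.60510602,  1.91346263,  0.1211314 ,
        1.07581024, -1.28216749]), 'joint_vel': array([-0.00012758, -0.0004166 , -0.00104623,  0.00032952,  0.00155249,
       -0.00239569,  0.00070147]), 'joint_torque': array([  0.99738177, -42.06311345,  -2.44706914, -34.95883942,
         0.57788931,  -0.58162378,  -0.08780841]), 'ee_pos': array([ 0.48494068, -0.08200918,  0.08403976]), 'eef_rot': array([ 9.88070581e-01,  1.54001645e-01, -6.07567444e-05, -1.26923963e-04]), 'ft_force': array([-1.78192723,  1.7724507 ,  3.10156692]), 'torque': array([0.56380465, 0.36259211, 0.04132571]), 'grip_force': 59.984750747680664, 'width': 0.010440128481849123}
shift cm [-0.09  0.13  0.1 ] turn z -0.009 tilt fix [-0.0003  0.0001 -0.    ] yaw_y -1.262
```

Emit:
move_arm:
  targets:
    - [[0,0,0],[0,0,0.124],0]
    - [[0,0,0],[0,0,0.124],0]
    - [[0,0,0],[0,0,0.124],0]
    - [[0,0,0],[0,0,0.124],0]
    - [[0,0,0],[0,0,0.124],0]
    - [[0,0,0],[0,0,0.124],0]
    - [[0,0,0],[0,0,0.124],0]
    - [[0,0,0],[0,0,0.124],0]
    - [[0,0,0],[0,0,0.124],0]
    - [[0,0,0],[0,0,0.124],0]
    - [[0,0,0],[0,0,0.124],0]
    - [[0,0,0],[0,0,0.124],0]
    - [[0,0,0],[0,0,0],0]
    - [[0,0,0],[0,0,0],0]

```text
time: 5.6
ee_pos: [0.4852, -0.0815, 0.0835]
eef_rot: [0.858, -0.514, -0.002, 0.002]
ft_force: [-10.6, 8.1, 37.4]
width: 0.0103
grip_force: 62.4
```

```bash
python3 - <<'E'
from bench import r
from h import *
s=r.read_state();print(s["torque"],s["ft_force"],s["joint_positions"],s["width"]);plan(s,[.4845,-.0835,.083],.392)
E
```

```text
[2.15158399 2.56611382 0.75169913] [-10.64112835   8.07538822  37.42637226] [ 0.21157073  0.15091212 -0.15054918  1.92939244  0.02850008  1.06928815
 -2.60184997] 0.01034153823475311
shift cm [0.14 0.15 0.05] turn z 0.099 tilt fix [ 0.0065  0.0012 -0.    ] yaw_y -2.651
```

J7 reached its end with about 0.1 rad to go, so I'll let go, rise, turn the tool back half a turn and look.

Emit:
move_arm:
  targets:
    - [[0,0,0],[0,0,0],70]
    - [[0,0,0],[0,0,0],70]
    - [[0,0,0],[0,0,0],70]
    - [[0,0,-2],[0,0,0],70]
    - [[0,0,-4],[0,0,0],70]
    - [[0,0,-4],[0,0,0],70]

```text
time: 6.35
ee_pos: [0.4833, -0.0839, 0.1799]
eef_rot: [0.857, -0.516, -0.005, 0.004]
ft_force: [1.5, 0.1, -0.7]
width: 0.0584
grip_force: 0.0
```

Emit:
move_arm:
  targets:
    - [[0,0,0],[0,0,-0.169],70]
    - [[0,0,0],[0,0,-0.169],70]
    - [[0,0,0],[0,0,-0.169],70]
    - [[0,0,0],[0,0,-0.169],70]
    - [[0,0,0],[0,0,-0.169],70]
    - [[0,0,0],[0,0,-0.169],70]
    - [[0,0,0],[0,0,-0.169],70]
    - [[0,0,0],[0,0,-0.169],70]
    - [[0,0,0],[0,0,-0.169],70]
    - [[0,0,0],[0,0,-0.169],70]
    - [[0,0,0],[0,0,-0.169],70]
    - [[0,0,0],[0,0,-0.169],70]
    - [[0,0,0],[0,0,-0.169],70]
    - [[0,0,0],[0,0,-0.169],70]
    - [[0,0,0],[0,0,-0.169],70]
    - [[0,0,0],[0,0,-0.169],70]
    - [[0,0,0],[0,0,-0.169],70]
    - [[0,0,0],[0,0,-0.169],70]
    - [[0,0,0],[0,0,0],70]

```text
time: 8.72
ee_pos: [0.4836, -0.0839, 0.1789]
eef_rot: [0.558, 0.829, -0.004, -0.004]
ft_force: [0.2, -0.3, -0.1]
width: 0.0609
grip_force: 0.0
```

```bash
python3 - <<'E'
from bench import r
from h import *
s=r.read_state();print(s["time"],s["ee_pos"],s["joint_positions"]);plan(s,[.4845,-.0835,.083],.392)
c=r.camera("wrist");u,v=proj(c,[.4845,-.0835,.09]).astype(int);print(u,v)
u0,v0=max(u-55,0),max(v-55,0)
cv2.imwrite("pics/w2.png",cv2.resize(c["image"][v0:v0+110,u0:u0+110],None,fx=5,fy=5,interpolation=2));print(u0,v0)
E
```

```text
8.725 [ 0.48355569 -0.08390031  0.17894449] [ 0.30381904  0.06930282 -0.23709334  1.80803058  0.02049835  1.27797878
  0.44682401]
shift cm [-0.02  0.22  9.59] turn z -0.006 tilt fix [-0.012  -0.0021 -0.    ] yaw_y 0.386
255 191
200 136
```

View pics/w2.png

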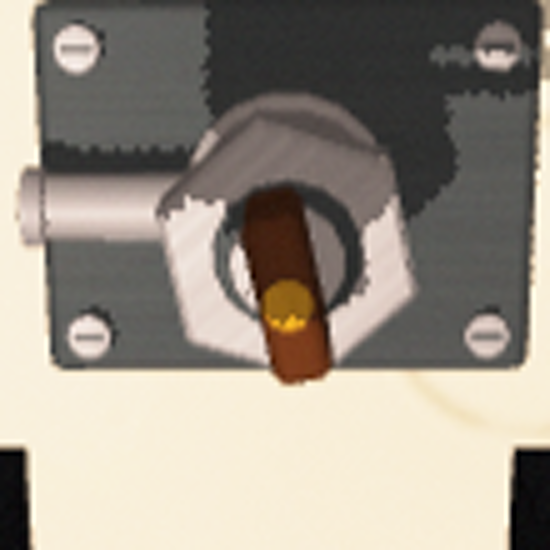

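The wrist view shows the paddle edges leaning about 0.16 rad off perpendicular to the spout: left edge (246,200)–(274,378), right edge (297,188)–(330,370), plate edges level. It has to go slightly further clockwise, so I'll grip again.

```bash
python3 - <<'E'
from bench import r
from h import *
c=r.camera("wrist")
g=lambda u,v,z:onz(c,200+u/5,136+v/5,z)
def yaw(a,b):
    e=b-a;return np.linalg.norm(e).round(4),np.arctan2(e[1],e[0]).round(3)
# top-face side edges; top edge of near end at v~375
print(yaw(g(274,378,.115),g(252,240,.115)),yaw(g(330,370,.115),g(306,240,.115)))
S=[g(76,48,.012),g(498,45,.012),g(487,336,.012),g(89,336,.012)]
print("screws",yaw(S[0],S[1]),yaw(S[3],S[2]),np.mean(S,0))
print("nut flats",yaw(g(190,335,.077),g(163,218,.077)),yaw(g(413,293,.077),g(388,160,.077)), yaw(g(190,335,.077),g(260,368,.077)))
plan(r.read_state(),[.4845,-.0835,.083],.55)
E
```

```text
(np.float64(0.0276), np.float64(2.105)) (np.float64(0.0261), np.float64(2.139))
screws (np.float64(0.1067), np.float64(0.392)) (np.float64(0.1067), np.float64(0.387)) [ 0.48638238 -0.08230413  0.012     ]
nut flats (np.float64(0.0268), np.float64(2.157)) (np.float64(0.0298), np.float64(2.161)) (np.float64(0.0171), np.float64(-0.076))
shift cm [-0.02  0.2   9.61] turn z -0.167 tilt fix [-0.0117 -0.002  -0.    ] yaw_y 0.383
```

Emit:
move_arm:
  targets:
    - [[0,0.1,3],[-0.012,-0.002,-0.167],50]
    - [[0,0.1,3],[0,0,0],50]
    - [[0,0,3],[0,0,0],50]
    - [[0,0,0.6],[0,0,0],50]
    - [[0,0,0],[0,0,0],0]
    - [[0,0,0],[0,0,0],0]
    - [[0,0,0],[0,0,0],0]
    - [[0,0,0],[0,0,0],0]
    - [[0,0,0],[0,0,0],0]
    - [[0,0,0],[0,0,0.07],0]
    - [[0,0,0],[0,0,0.07],0]
    - [[0,0,0],[0,0,0.07],0]
    - [[0,0,0],[0,0,0],0]
    - [[0,0,0],[0,0,0],0]
  grip_force: 60

```text
time: 10.58
ee_pos: [0.486, -0.0826, 0.0839]
eef_rot: [0.575, 0.818, 0.001, 0.001]
ft_force: [3.9, 1.8, 5.0]
width: 0.0107
grip_force: 62.2
```

```bash
python3 - <<'E'
from bench import r
from h import *
s=r.read_state();print(s["torque"],s["ft_force"],s["joint_positions"],s["width"]);plan(s,[.4845,-.0835,.083],.392)
E
```

```text
[ 0.21230844 -0.83382385  0.80594763] [3.89583778 1.83906317 4.98582996] [ 0.28965474  0.15129396 -0.22903821  1.92971007  0.03804322  1.06289434
  0.39110746] 0.010718481380767118
shift cm [-0.03 -0.17  0.09] turn z -0.046 tilt fix [ 0.0021 -0.0002 -0.    ] yaw_y 0.346
```

Emit:
move_arm:
  targets:
    - [[0,0,0],[0,0,0],80]
    - [[0,0,0],[0,0,0],80]
    - [[0,0,0],[0,0,0],80]
    - [[0,0,-3],[0,0,0],80]
    - [[0,0,-4],[0,0,0],100]
    - [[0,0,-3],[0,0,0],100]
    - [[0,0,0],[0,0,0],100]

```text
time: 11.45
ee_pos: [0.4862, -0.0832, 0.1853]
eef_rot: [0.576, 0.818, 0.001, 0.001]
ft_force: [-0.9, -0.5, -1.6]
width: 0.0724
grip_force: 0.0
```

```bash
python3 - <<'E'
from bench import r
from h import *
s=r.read_state();print(s["time"],s["torque"],s["ft_force"])
c=r.camera("wrist");u,v=proj(c,[.4845,-.0835,.09]).astype(int)
u0,v0=u-55,v-55
cv2.imwrite("pics/w3.png",cv2.resize(c["image"][v0:v0+110,u0:u0+110],None,fx=5,fy=5,interpolation=2));print(u0,v0)
E
```

```text
11.45 [-0.03957802 -0.1395252   0.01851826] [-0.90437471 -0.49342253 -1.58064427]
196 134
```

View pics/w3.png

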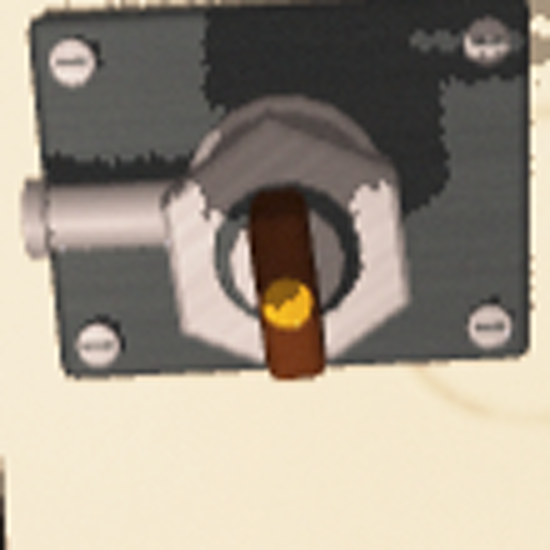

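The view shows the paddle edges at (248,200)–(270,378) and (303,190)–(325,370), and the screws at (72,61), (487,40), (490,325) and (98,344). I'll compute yaw with the same method.

```bash
python3 - <<'E'
from bench import r
from h import *
c=r.camera("wrist")
g=lambda u,v,z:onz(c,196+u/5,134+v/5,z)
def yaw(a,b):
    e=b-a;return np.linalg.norm(e).round(4),np.arctan2(e[1],e[0]).round(3)
print(yaw(g(270,378,.115),g(253,240,.115)),yaw(g(325,370,.115),g(310,240,.115)),"cap",g(289,304,.117))
S=[g(72,61,.012),g(487,40,.012),g(490,325,.012),g(98,344,.012)]
print("screws",yaw(S[0],S[1]),yaw(S[3],S[2]),np.mean(S,0))
print("nut flats",yaw(g(183,330,.077),g(165,205,.077)),yaw(g(408,300,.077),g(395,180,.077)),"centre",(g(183,330,.077)+g(395,180,.077))/2)
# line fit on the paddle mask as a check: left/right edge per row, top-face rows only
hsv=cv2.cvtColor(c["image"],cv2.COLOR_BGR2HSV)
E=[]
for row in range(134+49,134+74):
    k=np.where((hsv[row,196+44:196+70,1]>120))[0]
    if len(k): E.append((196+44+(k[0]+k[-1])/2,row))
E=np.array(E);p=np.polyfit(E[:,1],E[:,0],1)
a=onz(c,np.polyval(p,206),206,.115);b=onz(c,np.polyval(p,186),186,.115);print("midline",yaw(a,b),p)
s=r.read_state();plan(s,[.4848,-.083,.050],.43+np.pi/3);plan(s,[.4848,-.083,.050],.45)
E
```

```text
(np.float64(0.0279), np.float64(2.028)) (np.float64(0.0262), np.float64(2.032)) cap [ 0.48486513 -0.08081546  0.117     ]
screws (np.float64(0.1064), np.float64(0.394)) (np.float64(0.1064), np.float64(0.394)) [ 0.48490714 -0.08168699  0.012     ]
nut flats (np.float64(0.0285), np.float64(2.031)) (np.float64(0.0271), np.float64(2.043)) centre [ 0.48488575 -0.08149549  0.077     ]
midline (np.float64(0.0202), np.float64(2.039)) [1.28846154e-01 2.28995000e+02]
shift cm [-1.000e-02 -0.000e+00  1.327e+01] turn z -1.133 tilt fix [-0.     -0.0011 -0.    ] yaw_y 0.344
shift cm [-1.000e-02 -0.000e+00  1.327e+01] turn z -0.106 tilt fix [-0.     -0.0011 -0.    ] yaw_y 0.344
```

Handle is about 0.07 rad short, with roughly 0.11 rad of slack in the grip. One more short correction.

Emit:
move_arm:
  targets:
    - [[0,0,3],[0,0,-0.118],60]
    - [[0,0,4],[0,0,0],50]
    - [[0,0,3.2],[0,0,0],50]
    - [[0,0,0],[0,0,0],50]
    - [[0,0,0],[0,0,0],0]
    - [[0,0,0],[0,0,0],0]
    - [[0,0,0],[0,0,0],0]
    - [[0,0,0],[0,0,0],0]
    - [[0,0,0],[0,0,0],0]
    - [[0,0,0],[0,0,0.09],0]
    - [[0,0,0],[0,0,0.09],0]
    - [[0,0,0],[0,0,0],0]
    - [[0,0,0],[0,0,0],0]
  grip_force: 60

```text
time: 13.18
ee_pos: [0.4859, -0.0826, 0.0817]
eef_rot: [0.6, 0.8, 0.001, 0.0]
ft_force: [2.5, 1.4, 2.5]
width: 0.011
grip_force: 61.4
```

Emit:
move_arm:
  targets:
    - [[0,0,0],[0,0,0],80]
    - [[0,0,0],[0,0,0],80]
    - [[0,0,0],[0,0,0],80]
    - [[0,0,-3],[0,0,0],80]
    - [[0,0,-4],[0,0,0],100]
    - [[0,0,-3],[0,0,0],100]
    - [[0,0,0],[0,0,0],100]

```text
time: 14.05
ee_pos: [0.4864, -0.0831, 0.1835]
eef_rot: [0.601, 0.799, 0.001, 0.002]
ft_force: [0.6, 0.2, -0.9]
width: 0.0728
grip_force: 0.0
```

```bash
cat >> h.py <<'E'
def midline(c,save=None):
    hsv=cv2.cvtColor(c["image"],cv2.COLOR_BGR2HSV);u,v=proj(c,[.4848,-.0825,.115]).astype(int);E=[]
    m=((hsv[...,1]>120)&((hsv[...,0]<25)|(hsv[...,0]>170)))[v-25:v+25,u-25:u+25].astype(np.uint8)
    n,l,st,ce=cv2.connectedComponentsWithStats(m);m=l==1+st[1:,4].argmax()
    rows=np.where(m.sum(1)>6)[0];rows=rows[rows>=rows[-1]-27][:-2]
    for k in rows:
        w=np.where(m[k])[0];E.append(((w[0]+w[-1])/2+u-25,k+v-25))
    E=np.array(E);p=np.polyfit(E[:,1],E[:,0],1);a,b=[onz(c,np.polyval(p,t),t,.115) for t in(E[-1,1],E[0,1])]
    e=b-a;return np.arctan2(e[1],e[0])-np.pi/2,len(E)
E
python3 - <<'E'
from bench import r
from h import *
c=r.camera("wrist");print("handle yaw",midline(c))
u,v=proj(c,[.4845,-.0835,.09]).astype(int);cv2.imwrite("pics/w4.png",cv2.resize(c["image"][v-55:v+55,u-55:u+55],None,fx=5,fy=5,interpolation=2))
print(u-55,v-55)
s=r.read_state();print(s["time"],s["joint_positions"][6],s["torque"]);plan(s,[.4848,-.0825,.051],.4+np.pi/3)
E
```

```text
handle yaw (np.float64(0.3528801508527344), 26)
196 134
14.1 0.3486814207032751 [-0.01250225 -0.08942564  0.0328002 ]
shift cm [ 0.07 -0.07 13.08] turn z -1.165 tilt fix [ 0.0017 -0.0003  0.    ] yaw_y 0.282
```

View pics/w4.png

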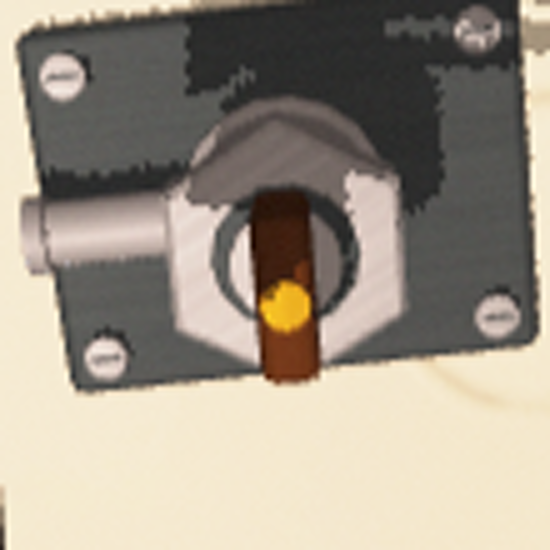

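The paddle edges (251,200)–(263,380) against plate slope -0.10 put the handle at about 0.35, within 0.05 of square. The nut's flats run parallel to it. Now I'll turn to the next flat pair, come down to the nut and grip.

Emit:
move_arm:
  targets:
    - [[0,0,0],[0,0,-0.17],100]
    - [[0,0,0],[0,0,-0.17],100]
    - [[0,0,0],[0,0,-0.17],100]
    - [[0,0,0],[0,0,-0.17],100]
    - [[0,0,0],[0,0,-0.17],100]
    - [[0,0,0],[0,0,-0.17],100]
    - [[0,0,0],[0,0,-0.085],100]
    - [[0,0,0],[0,0,0],100]

```text
time: 15.1
ee_pos: [0.4845, -0.0829, 0.1801]
eef_rot: [0.092, 0.996, 0.001, -0.001]
ft_force: [0.2, 0.7, -0.2]
width: 0.0872
grip_force: 0.0
```

```bash
python3 - <<'E'
from bench import r
from h import *
s=r.read_state();print(s["time"],s["width"],s["joint_positions"],s["torque"]);plan(s,[.4848,-.0825,.056],.34+np.pi/3)
E
```

```text
15.1 0.08715843295812874 [ 0.31725486  0.06285433 -0.24855136  1.81238625  0.01486573  1.27005037
  1.4511808 ] [ 0.09918025 -0.14339049  0.01119766]
shift cm [-0.05  0.03 12.41] turn z -0.001 tilt fix [ 0.001  -0.0019  0.    ] yaw_y 1.386
```

Emit:
move_arm:
  targets:
    - [[0,0,4],[0,0,0],100]
    - [[0,0,4],[0,0,0],100]
    - [[0,0,3],[0,0,0],100]
    - [[0,0,1.4],[0,0,0],100]
    - [[0,0,0],[0,0,0],100]
    - [[0,0,0],[0,0,0],100]

```text
time: 15.85
ee_pos: [0.4861, -0.0828, 0.0585]
eef_rot: [0.092, 0.996, 0.0, 0.001]
ft_force: [-0.3, -0.3, 0.1]
width: 0.0873
grip_force: 0.0
```

Emit:
move_arm:
  targets:
    - [[0,0,0],[0,0,0],45]
    - [[0,0,0],[0,0,0],45]
    - [[0,0,0],[0,0,0],45]
    - [[0,0,0],[0,0,0],45]
    - [[0,0,0],[0,0,0],45]
    - [[0,0,0],[0,0,0],45]
  grip_force: 40

```text
time: 16.6
ee_pos: [0.4853, -0.0827, 0.0573]
eef_rot: [0.092, 0.996, 0.001, 0.0]
ft_force: [0.1, 0.4, 0.1]
width: 0.0411
grip_force: 0.0
```

```bash
python3 - <<'E'
from bench import r
from h import *
s=r.read_state();print(s["time"],s["width"],s["grip_force"],s["ft_force"],s["torque"]);plan(s,[.4848,-.0825,.056],.34+np.pi/3)
E
```

```text
16.6 0.041146942956561815 0.0 [0.10780643 0.3990435  0.06687975] [ 0.1049197  -0.18649638  0.05004961]
shift cm [0.05 0.01 0.13] turn z 0.0 tilt fix [ 0.0011  0.0002 -0.    ] yaw_y 1.387
```

The opening went below 52 mm with no force on the pads, so the nut isn't between them. I'll look from the scene and wrist cameras in one picture.

```bash
python3 - <<'E'
from bench import r
from h import *
a=r.camera("scene");b=r.camera("wrist")
u,v=proj(a,[.485,-.0825,.08]).astype(int)
A=cv2.resize(a["image"][v-40:v+35,u-38:u+37],(400,400),interpolation=2)
u,v=proj(b,[.485,-.0825,.06]).astype(int);print(u,v)
v=min(max(v,75),309)
B=cv2.resize(b["image"][v-75:v+75,u-75:u+75],(400,400),interpolation=2)
cv2.imwrite("pics/s5.png",np.hstack([A,B]))
E
```

```text
253 224
```

View pics/s5.png

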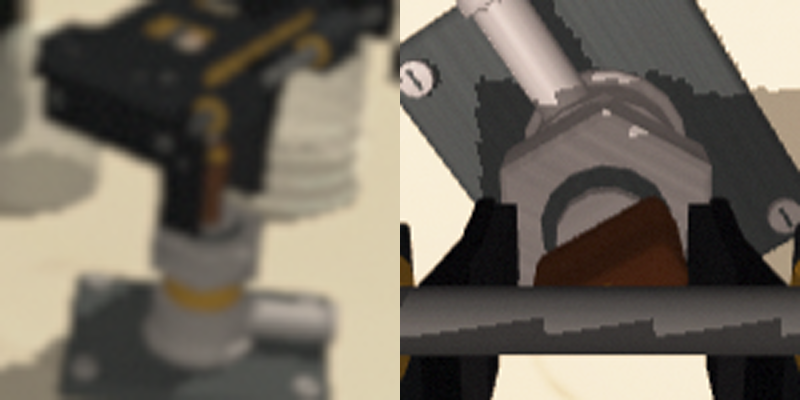

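The nut is seen from behind with its flats at crop u 502 and 710, and the fingertips at u 517 and 688. The tips have closed just above the nut. I'll find the tip height from the pixels.

```bash
python3 - <<'E'
from bench import r
from h import *
b=r.camera("wrist");s=r.read_state();q=R.from_quat(s["eef_rot"]);print(s["ee_pos"],s["width"])
print("tips px (222,226),(286,226)")
for z in(-.03,-.025,-.02,-.015,-.01,-.005,0):
    print(z,[proj(b,s["ee_pos"]+q.apply([x,y,z])).round(0).tolist() for x in(-.0095,.0095) for y in(-.0205,.0205)])
print("nut top vertices/edges z=.077 vs px rows")
for z in(.066,.0765): print(z,[proj(b,[.4848+.026*np.cos(t),-.0825+.026*np.sin(t),z]).round(0).tolist() for t in(1.387,1.387+np.pi)])
print("nut flats px",178+102*.375,178+310*.375)
E
```

```text
[ 0.48530741 -0.08268706  0.05734091] 0.039151579387261146
tips px (222,226),(286,226)
-0.03 [[221.0, 255.0], [286.0, 255.0], [220.0, 227.0], [287.0, 227.0]]
-0.025 [[222.0, 252.0], [285.0, 252.0], [221.0, 224.0], [286.0, 224.0]]
-0.02 [[223.0, 248.0], [284.0, 248.0], [222.0, 221.0], [285.0, 221.0]]
-0.015 [[224.0, 245.0], [283.0, 245.0], [223.0, 219.0], [284.0, 219.0]]
-0.01 [[224.0, 241.0], [283.0, 241.0], [224.0, 216.0], [284.0, 216.0]]
-0.005 [[225.0, 238.0], [282.0, 238.0], [224.0, 214.0], [283.0, 214.0]]
0 [[226.0, 235.0], [281.0, 235.0], [225.0, 211.0], [282.0, 211.0]]
nut top vertices/edges z=.077 vs px rows
0.066 [[291.0, 227.0], [216.0, 227.0]]
0.0765 [[293.0, 234.0], [214.0, 234.0]]
nut flats px 216.25 294.25
```

Emit:
move_arm:
  targets:
    - [[0,0,0],[0,0,0],90]
    - [[0,0,0],[0,0,0],90]
    - [[0,0,0],[0,0,0],90]
    - [[0,0,0],[0,0,0],90]
    - [[0,0,0],[0,0,0],90]
    - [[0,0,0.3],[0,0,0],90]
    - [[0,0,0.3],[0,0,0],90]
    - [[0,0,0.2],[0,0,0],90]
    - [[0,0,0],[0,0,0],90]

```text
time: 17.88
ee_pos: [0.4852, -0.0827, 0.0491]
eef_rot: [0.092, 0.996, 0.001, -0.0]
ft_force: [0.5, 0.2, 0.7]
width: 0.0784
grip_force: 0.0
```

Emit:
move_arm:
  targets:
    - [[0,0,0],[0,0,0],45]
    - [[0,0,0],[0,0,0],45]
    - [[0,0,0],[0,0,0],45]
    - [[0,0,0],[0,0,0],45]
    - [[0,0,0],[0,0,0],45]
    - [[0,0,0],[0,0,0],45]
  grip_force: 40

```text
time: 18.62
ee_pos: [0.4858, -0.0832, 0.0498]
eef_rot: [0.092, 0.996, 0.0, 0.001]
ft_force: [-0.5, -1.3, 4.9]
width: 0.0397
grip_force: 2.8
```

```bash
python3 - <<'E'
from bench import r
from h import *
a=r.camera("scene");s=r.read_state();print(s["ee_pos"],s["ft_force"],s["torque"],s["width"],s["grip_force"])
q=R.from_quat(s["eef_rot"]);ax=np.array([.4848,-.0825])
u,v=proj(a,[.485,-.0825,.08]).astype(int);u0,v0=u-38,v-40
f=lambda p:((proj(a,p)-[u0,v0])*400/75).round(0).tolist()
for z in(.057,.067,.077,.087): print(z,"near finger corners in crop px",[f([*(ax+q.apply([x,y,0])[:2]),z]) for x in(-.0095,.0095) for y in ((-.0205,-.033) if q.apply([0,-1,0])[1]>0 else (.0205,.033))])
print("nut top centre edge",[f([.4848+.03*np.cos(t),-.0825+.03*np.sin(t),.0765]) for t in(1.387-.52,1.387+.52)],"nut bottom",[f([.4848+.03*np.cos(t),-.0825+.03*np.sin(t),.0565]) for t in(1.387-.52,1.387+.52)])
print("handle top",f([*ax,.115]),"collar/housing rim",f([.4848-.012,-.0825+.0206,.04]))
E
```

```text
[ 0.48578344 -0.08318086  0.04985816] [-0.67834835 -1.4820186   5.95591124] [-2.37304640e-01 -4.71477929e-02  8.71625275e-05] 0.03962153173695183 2.80331983580254
0.057 near finger corners in crop px [[159.0, 267.0], [143.0, 278.0], [192.0, 282.0], [176.0, 293.0]]
0.067 near finger corners in crop px [[161.0, 250.0], [145.0, 261.0], [193.0, 265.0], [177.0, 276.0]]
0.077 near finger corners in crop px [[162.0, 232.0], [146.0, 243.0], [195.0, 247.0], [179.0, 258.0]]
0.087 near finger corners in crop px [[163.0, 214.0], [147.0, 225.0], [197.0, 229.0], [181.0, 240.0]]
nut top centre edge [[146.0, 234.0], [197.0, 257.0]] nut bottom [[143.0, 269.0], [194.0, 292.0]]
handle top [210.0, 153.0] collar/housing rim [202.0, 315.0]
```

Both views put the tips about 26 mm behind the TCP at this opening, just on top of the nut. I'll open and go lower in small steps, watching the force in case the palm meets the handle.

Emit:
move_arm:
  targets:
    - [[0,0,-0.1],[0,0,0],80]
    - [[0,0,0],[0,0,0],80]
    - [[0,0,0],[0,0,0],80]
    - [[0,0,0],[0,0,0],80]
    - [[0,0,0.2],[0,0,0],80]
    - [[0,0,0.2],[0,0,0],80]
    - [[0,0,0],[0,0,0],80]

```text
time: 19.55
ee_pos: [0.4852, -0.0827, 0.0461]
eef_rot: [0.092, 0.996, 0.001, -0.0]
ft_force: [0.3, 1.3, 0.6]
width: 0.0696
grip_force: 0.0
```

Emit:
move_arm:
  targets:
    - [[0,0,0.1],[0,0,0],80]
    - [[0,0,0.1],[0,0,0],80]
    - [[0,0,0],[0,0,0],80]

```text
time: 19.92
ee_pos: [0.4853, -0.0827, 0.0443]
eef_rot: [0.092, 0.996, 0.001, 0.0]
ft_force: [-0.4, -0.5, -0.8]
width: 0.0695
grip_force: 0.0
```

Emit:
move_arm:
  targets:
    - [[0,0,0.1],[0,0,0],80]
    - [[0,0,0.1],[0,0,0],80]
    - [[0,0,0],[0,0,0],80]

```text
time: 20.3
ee_pos: [0.4852, -0.0827, 0.0423]
eef_rot: [0.092, 0.996, 0.001, 0.0]
ft_force: [0.6, 0.3, -0.7]
width: 0.0696
grip_force: 0.0
```

Emit:
move_arm:
  targets:
    - [[0,0,0.1],[0,0,0],80]
    - [[0,0,0.1],[0,0,0],80]
    - [[0,0,0],[0,0,0],80]

```text
time: 20.68
ee_pos: [0.4852, -0.0827, 0.0402]
eef_rot: [0.092, 0.996, 0.001, 0.0]
ft_force: [0.1, 0.5, -0.8]
width: 0.0697
grip_force: 0.0
```

Emit:
move_arm:
  targets:
    - [[0,0,0.1],[0,0,0],80]
    - [[0,0,0.1],[0,0,0],80]
    - [[0,0,0],[0,0,0],80]

```text
time: 21.05
ee_pos: [0.4852, -0.0827, 0.0382]
eef_rot: [0.092, 0.996, 0.001, 0.0]
ft_force: [-0.2, 0.9, 0.3]
width: 0.07
grip_force: 0.0
```

Emit:
move_arm:
  targets:
    - [[0,0,0.1],[0,0,0],80]
    - [[0,0,0.1],[0,0,0],80]
    - [[0,0,0],[0,0,0],80]

```text
time: 21.42
ee_pos: [0.4852, -0.0827, 0.0362]
eef_rot: [0.092, 0.996, 0.001, 0.0]
ft_force: [-1.2, -0.0, -0.1]
width: 0.0696
grip_force: 0.0
```

Emit:
move_arm:
  targets:
    - [[0,0,0],[0,0,0],45]
    - [[0,0,0],[0,0,0],45]
    - [[0,0,0],[0,0,0],45]
    - [[0,0,0],[0,0,0],45]
    - [[0,0,0],[0,0,0],45]
  grip_force: 40

```text
time: 22.05
ee_pos: [0.4855, -0.0818, 0.0364]
eef_rot: [0.091, 0.996, 0.001, 0.0]
ft_force: [1.0, 4.9, -0.6]
width: 0.0513
grip_force: 39.9
```

```bash
python3 - <<'E'
from bench import r
from h import *
s=r.read_state();print(s["time"],s["width"],s["grip_force"],s["ft_force"],s["torque"]);plan(s,[.4848,-.0825,.036],.34+np.pi/3)
E
```

```text
22.05 0.05125256553417225 39.93671536445618 [ 1.03389847  4.93582926 -0.60101038] [ 1.15045838 -0.27505985  0.1324225 ]
shift cm [ 0.06 -0.08  0.04] turn z 0.001 tilt fix [ 0.0019  0.0004 -0.    ] yaw_y 1.388
```

Nut gripped (51 mm, 40 N). I'll run it down clockwise in small batches, following its sink and reading the torque.

Emit:
move_arm:
  targets:
    - [[0,0,0.024],[0,0,0.1],45]
    - [[0,0,0.024],[0,0,0.1],45]
    - [[0,0,0.024],[0,0,0.1],45]

```text
time: 22.42
ee_pos: [0.4856, -0.0818, 0.0357]
eef_rot: [0.241, 0.971, 0.001, 0.0]
ft_force: [0.6, 6.3, 0.0]
width: 0.0517
grip_force: 40.0
```

```bash
cat > t.py <<'E'
from bench import r
from h import *
s=r.read_state();y=R.from_quat(s["eef_rot"]).apply([0,1,0])
print(round(s["time"],2),"yaw",np.arctan2(y[1],y[0]).round(3),"tz",s["torque"].round(3),"F",s["ft_force"].round(1),"z",s["ee_pos"].round(4),"j7",s["joint_positions"][6].round(2),"tau7",s["joint_torque"][6].round(3),"w",s["width"].round(4))
E
python3 t.py
```

```text
Traceback (most recent call last):
  File "t.py", line 4, in <module>
    print(round(s["time"],2),"yaw",np.arctan2(y[1],y[0]).round(3),"tz",s["torque"].round(3),"F",s["ft_force"].round(1),"z",s["ee_pos"].round(4),"j7",s["joint_positions"][6].round(2),"tau7",s["joint_torque"][6].round(3),"w",s["width"].round(4))
                                                                                                                                                                                                                               ^^^^^^^^^^^^^^^^
AttributeError: 'float' object has no attribute 'round'
```

Emit:
move_arm:
  targets:
    - [[0,0,0.024],[0,0,0.1],45]
    - [[0,0,0.024],[0,0,0.1],45]

```text
time: 22.68
ee_pos: [0.4856, -0.0818, 0.0352]
eef_rot: [0.336, 0.942, 0.001, 0.0]
ft_force: [0.4, 5.6, -0.1]
width: 0.0515
grip_force: 40.0
```

```bash
python3 t.py
```

```text
Traceback (most recent call last):
  File "t.py", line 4, in <module>
    print(round(s["time"],2),"yaw",np.arctan2(y[1],y[0]).round(3),"tz",s["torque"].round(3),"F",s["ft_force"].round(1),"z",s["ee_pos"].round(4),"j7",s["joint_positions"][6].round(2),"tau7",s["joint_torque"][6].round(3),"w",s["width"].round(4))
                                                                                                                                                                                                                               ^^^^^^^^^^^^^^^^
AttributeError: 'float' object has no attribute 'round'
```

```bash
sed -i 's/"w",s\["width"\].round(4)/"w",round(float(s["width"]),4)/;s/s\["joint_torque"\]\[6\].round(3)/round(float(s["joint_torque"][6]),3)/' t.py; python3 t.py
```

```text
22.68 yaw 0.885 tz [ 1.103 -0.34   0.245] F [ 0.4  5.6 -0.1] z [ 0.4856 -0.0818  0.0352] j7 0.92 tau7 1.391 w 0.0515
```

Emit:
move_arm:
  targets:
    - [[0,0,0.024],[0,0,0.1],45]

```text
time: 22.8
ee_pos: [0.4856, -0.0817, 0.035]
eef_rot: [0.383, 0.924, 0.001, 0.0]
ft_force: [0.9, 6.4, -0.2]
width: 0.0516
grip_force: 40.0
```

```bash
python3 t.py
```

```text
22.8 yaw 0.785 tz [ 1.154 -0.263  0.241] F [ 0.9  6.4 -0.2] z [ 0.4856 -0.0817  0.035 ] j7 0.82 tau7 1.39 w 0.0516
```

Emit:
move_arm:
  targets:
    - [[0,0,0.024],[0,0,0.1],45]
    - [[0,0,0.024],[0,0,0.1],45]

```text
time: 23.05
ee_pos: [0.4856, -0.0818, 0.0345]
eef_rot: [0.473, 0.881, 0.001, -0.0]
ft_force: [1.8, 6.0, -0.8]
width: 0.0519
grip_force: 40.0
```

```bash
python3 t.py
```

```text
23.05 yaw 0.585 tz [ 1.127 -0.312  0.274] F [ 1.8  6.  -0.8] z [ 0.4856 -0.0818  0.0345] j7 0.63 tau7 1.391 w 0.0519
```

Emit:
move_arm:
  targets:
    - [[0,0,0.024],[0,0,0.1],45]

```text
time: 23.18
ee_pos: [0.4856, -0.0818, 0.0343]
eef_rot: [0.517, 0.856, 0.001, -0.0]
ft_force: [1.0, 5.0, -0.1]
width: 0.0515
grip_force: 40.0
```

```bash
python3 t.py
```

```text
23.18 yaw 0.485 tz [ 1.148 -0.295  0.248] F [ 1.   5.  -0.1] z [ 0.4856 -0.0818  0.0343] j7 0.53 tau7 1.391 w 0.0515
```

Emit:
move_arm:
  targets:
    - [[0,0,0.024],[0,0,0.1],45]
    - [[0,0,0.024],[0,0,0.1],45]

```text
time: 23.42
ee_pos: [0.4856, -0.0818, 0.0338]
eef_rot: [0.6, 0.8, 0.001, -0.0]
ft_force: [0.7, 5.2, -0.4]
width: 0.0514
grip_force: 40.0
```

```bash
python3 t.py
```

```text
23.43 yaw 0.285 tz [ 1.136 -0.3    0.243] F [ 0.7  5.2 -0.4] z [ 0.4856 -0.0818  0.0338] j7 0.33 tau7 1.391 w 0.0514
```

Emit:
move_arm:
  targets:
    - [[0,0,0.024],[0,0,0.1],45]

```text
time: 23.55
ee_pos: [0.4856, -0.0818, 0.0335]
eef_rot: [0.639, 0.769, 0.001, -0.0]
ft_force: [1.7, 5.8, -0.1]
width: 0.0515
grip_force: 40.0
```

```bash
python3 t.py
```

```text
23.55 yaw 0.185 tz [ 1.174 -0.286  0.191] F [ 1.7  5.8 -0.1] z [ 0.4856 -0.0818  0.0335] j7 0.24 tau7 1.391 w 0.0515
```

Emit:
move_arm:
  targets:
    - [[0,0,0.024],[0,0,0.1],45]
    - [[0,0,0.024],[0,0,0.1],45]

```text
time: 23.8
ee_pos: [0.4856, -0.0818, 0.0331]
eef_rot: [0.712, 0.702, 0.001, -0.0]
ft_force: [-0.0, 3.8, 0.2]
width: 0.0514
grip_force: 40.0
```

```bash
python3 t.py
```

```text
23.8 yaw -0.015 tz [ 1.162 -0.288  0.238] F [-0.   3.8  0.2] z [ 0.4856 -0.0818  0.0331] j7 0.04 tau7 1.39 w 0.0514
```

Emit:
move_arm:
  targets:
    - [[0,0,0.024],[0,0,0.1],45]
    - [[0,0,0.024],[0,0,0.1],45]

```text
time: 24.05
ee_pos: [0.4856, -0.0818, 0.0326]
eef_rot: [0.779, 0.627, 0.001, -0.0]
ft_force: [1.4, 5.0, 1.3]
width: 0.0514
grip_force: 40.0
```

```bash
python3 t.py
```

```text
24.05 yaw -0.215 tz [ 1.131 -0.192  0.276] F [1.4 5.  1.3] z [ 0.4856 -0.0818  0.0326] j7 -0.15 tau7 1.375 w 0.0514
```

Emit:
move_arm:
  targets:
    - [[0,0,0.024],[0,0,0.1],45]
    - [[0,0,0.024],[0,0,0.1],45]

```text
time: 24.3
ee_pos: [0.4856, -0.0818, 0.0324]
eef_rot: [0.838, 0.546, 0.001, -0.0]
ft_force: [-0.8, 5.1, 4.1]
width: 0.0518
grip_force: 40.0
```

```bash
python3 t.py
```

```text
24.3 yaw -0.415 tz [1.147 0.135 0.357] F [-0.8  5.1  4.1] z [ 0.4856 -0.0818  0.0324] j7 -0.35 tau7 1.238 w 0.0518
```

Emit:
move_arm:
  targets:
    - [[0,0,0.024],[0,0,0.1],45]

```text
time: 24.42
ee_pos: [0.4857, -0.0818, 0.0323]
eef_rot: [0.864, 0.504, 0.001, -0.0]
ft_force: [-1.9, 5.1, 6.7]
width: 0.0518
grip_force: 40.1
```

```bash
python3 t.py
```

```text
24.43 yaw -0.515 tz [1.113 0.36  0.469] F [-1.9  5.1  6.7] z [ 0.4857 -0.0818  0.0323] j7 -0.45 tau7 1.153 w 0.0518
```

Torque is climbing, and contact was near yaw -0.25. I'll hold and average the readings before the last bit.

Emit:
move_arm:
  targets:
    - [[0,0,-0.02],[0,0,0.04],45]

```text
time: 24.55
ee_pos: [0.4856, -0.0818, 0.0323]
eef_rot: [0.873, 0.487, 0.001, -0.0]
ft_force: [0.6, 3.9, 0.3]
width: 0.0516
grip_force: 40.1
```

```bash
python3 t.py
```

```text
24.55 yaw -0.553 tz [ 1.063 -0.18   0.424] F [0.6 3.9 0.3] z [ 0.4856 -0.0818  0.0323] j7 -0.48 tau7 -0.372 w 0.0516
```

Emit:
move_arm:
  targets:
    - [[0,0,-0.02],[0,0,0.02],45]

```text
time: 24.68
ee_pos: [0.4856, -0.0818, 0.0323]
eef_rot: [0.878, 0.479, 0.001, -0.0]
ft_force: [1.9, 5.2, -2.0]
width: 0.0517
grip_force: 40.1
```

```bash
python3 t.py; python3 - <<'E'
from bench import r
from h import *
t=[]
for i in range(4): r.camera("top");t.append(r.read_state()["torque"][2])
print(np.round(t,3),np.mean(t))
E
```

```text
24.68 yaw -0.572 tz [ 1.14  -0.515  0.481] F [ 1.9  5.2 -2. ] z [ 0.4856 -0.0818  0.0323] j7 -0.5 tau7 -0.392 w 0.0517
[0.455 0.325 0.314 0.34 ] 0.358379085590213
```

The torque is about 0.21 N m above free running (roughly 90 N), which is snug. Let go, rise, and check.

Emit:
move_arm:
  targets:
    - [[0,0,0],[0,0,0],85]
    - [[0,0,0],[0,0,0],85]
    - [[0,0,0],[0,0,0],85]
    - [[0,0,0],[0,0,0],85]
    - [[0,0,-3],[0,0,0],85]
    - [[0,0,-4],[0,0,0],85]
    - [[0,0,-4],[0,0,0],85]
    - [[0,0,-4],[0,0,0],85]
    - [[0,0,0],[0,0,0],85]
    - [[0,0,0],[0,0,0],85]

```text
time: 26.12
ee_pos: [0.4849, -0.0829, 0.1815]
eef_rot: [0.878, 0.479, 0.0, -0.001]
ft_force: [-0.2, -0.6, 0.6]
width: 0.0739
grip_force: 0.0
```

```bash
python3 t.py; python3 - <<'E'
from bench import r
from h import *
c=r.camera("wrist");u,v=proj(c,[.4848,-.0825,.09]).astype(int)
cv2.imwrite("pics/w6.png",cv2.resize(c["image"][v-55:v+55,u-55:u+55],None,fx=5,fy=5,interpolation=2));print(u-55,v-55)
E
```

```text
26.12 yaw -0.573 tz [ 0.01  -0.077  0.045] F [-0.2 -0.6  0.6] z [ 0.4849 -0.0829  0.1815] j7 -0.5 tau7 -0.0 w 0.0739
198 134
```

View pics/w6.png

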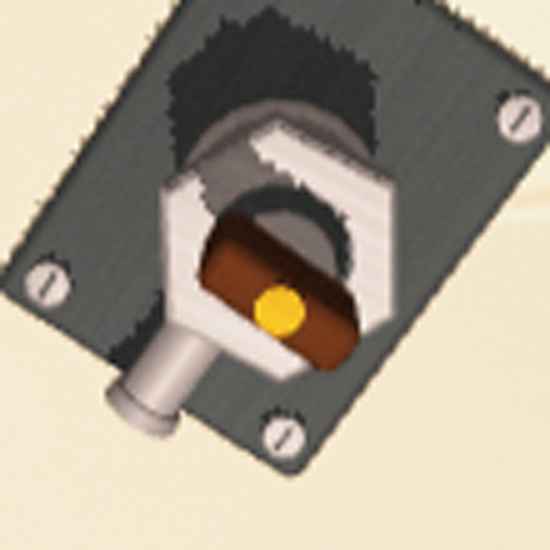

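The nut flats now follow the tool, and the paddle's top-face front edge runs about (203,281)–(322,369). Screws are at (47,284), (284,437) and (519,117).

```bash
python3 - <<'E'
from bench import r
from h import *
c=r.camera("wrist")
g=lambda u,v,z:onz(c,198+u/5,134+v/5,z)
def yaw(a,b):
    e=b-a;return np.linalg.norm(e).round(4),np.arctan2(e[1],e[0]).round(3)
print("handle",[(l,round((y-np.pi/2+np.pi/2)%np.pi-np.pi/2,3)) for l,y in(yaw(g(203,281,.115),g(322,369,.115)),yaw(g(240,243,.115),g(355,318,.115)))])
print("stand across",yaw(g(47,284,.012),g(284,437,.012)),"along",yaw(g(284,437,.012),g(519,117,.012)))
f=192/np.tan(np.radians(c["vertical_fov"])/2);print(f)
t=r.camera("top")["image"];o=cv2.imread("pics/top0.png")
for n,u,v in[("tl",241,251),("tr",348,163),("cups",380,209),("price",271,177)]:
    a,b=[im[v-18:v+18,u-18:u+18].astype(int) for im in(t,o)];print(n,np.abs(a-b).mean().round(1))
E
```

```text
handle [(np.float64(0.0287), np.float64(0.34)), (np.float64(0.0264), np.float64(0.406))]
stand across (np.float64(0.0768), np.float64(-1.176)) along (np.float64(0.1069), np.float64(0.398))
278.65096824176663
tl 15.4
tr 13.5
cups 22.4
price 20.7
```

Handle at 0.34–0.41 against the stand's 0.395, so it is square. I felt no contact with any bystander. Handing in.

```bash
python3 -c "
from bench import r
print(r.close_job())"
```

```text
the job is handed in; nothing more can be done
None
```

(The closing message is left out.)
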